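# Put the coffee-corner canisters back on their stands

### The arm

A 6-joint arm with a two-finger parallel gripper is mounted at the origin on the work surface. World frame = base frame: x ahead of the robot, y to its left, z up, the work surface at z = 0. Lengths are in m, angles in rad, forces in N, time in s.
With the tool pointing down it reaches from about 0.375 to 0.9 m from the base axis. Payload 3.1 kg.
Tool frame: the origin (TCP) lies on the centre line of the jaws, within the pads' length; the fingertips stand robot.finger_overhang ahead of it and the grasp point (between the pads) lies 2 mm behind it (robot.finger_overhang is the distance from the TCP to the fingertips, in m); z points along the fingers, y is the direction in which the jaws open and shut (so a half turn about z gives the same grasp; the last joint's range is limited). The gripper opens to 87 mm and grips with 3 to 60 N. Pads are 19 mm wide; open, the fingers measure 117 mm over their backs; the gripper's body (75 mm by 190 mm) begins 51 mm behind the grasp point.
Start: joints at [1.167, 0.527, 1.433, -0, 1.181, -0.178], TCP at [0.14, 0.609, 0.24] pointing down, gripper open.
Joint ranges: [-3.08, 3.08], [-0.75, 2.2], [0.22, 2.44], [-1.43, 4.57], [0, 2.65], [-2.85, 2.85]. Speed limits (rad/s): [2.79, 2.79, 3.14, 3.14, 3.14, 3.14].

### API

Orientations are given as a unit quaternion [x, y, z, w].
In Python, from rig import robot gives the robot as it stands. The module is installed in compiled form; this text tells all that it offers.
- The arm moves only by the tool step_arm, never from a script. Its arguments are lists of equal length, an entry for each row: "slide": the shift along the tool's x, y, z in mm, a list of three; "twist": the turn about the tool's z in degrees. A call has 1 to 20 rows; each row shifts and turns the commanded pose from where the row before left it, along the tool's axes as they then stand; what a row does not reach is not made up. A row lasts 1/12 s, in which the tool goes at most 41.7 mm and 7.16 degrees, less where a joint would pass 70% of its speed; a pose out of reach is approached as far as the arm can. A call is refused whole if a number of a shift passes 41.7 or a number of a turn 7.16, either way. A call with a gripper value outside its range is refused whole. "jaw" is the finger opening in mm, from 0 to 87, set as the call begins (left out, the last holds). The fingers move at their own pace and stop on an object; "force" is the grip in N (left out, the last holds). Time passes only in rows, so rows that do not move let the fingers close. It gives the time, the measured TCP pose, the force and the opening at its end, in the units of the state.
- robot.get_obs(): the state, without advancing time (a new reading comes with each control period).
- robot.camera(name): name is "side" or "top" or "wrist"; returns a dict with "color" (420x560x3 uint8, blue, green, red), "depth" (420x560 float32, m along the optical axis (not along the pixel's ray), 0 where there is no reading), "camera_matrix" (3x3 intrinsics, pixels), "k1" (the pictures are not rectified: a ray, as slopes to the right and down, at radius r is drawn at 1 + k1 r^2 times it, then the intrinsics apply), "origin" and "orientation" of the camera in the world. Camera axes: x right, y down, z forward; pixel columns grow to the right and rows downward; lengths in m; the calibration is good to about 2 mm. A picture is of the moment at which its call begins.
- robot.hand_in(): hands the job in, once; it reports no verdict.
The state is a dict: "time": time; "q": joint angles; "joint_velocities": joint speeds; "joint_torque": joint torques, N m; "position": TCP position; "tool_rot": TCP orientation; "ft_force": force on the tool from outside, world axes, zero at the start; "moment": the same for the moment, N m; "grip_width": finger opening in m.
Only numpy, scipy, OpenCV 4.12 (cv2) and the standard library are available. Lean on these libraries where they do the work, as an engineer would, in place of code of your own. Each camera call takes 0.05 s, during which the arm holds its last target.

### The job

The four steel canisters of the coffee corner have been refilled: put each one back into the wooden stand made for its shape and size (large round, small round, rectangular, D-shaped), turned so that it drops in and sits upright on the bottom of the recess. Leave the cup and the sugar bowl where they stand.

Things in the scene. Friction and masses are not known exactly. Their poses are not given: they have to be found in the camera images.
- can_big_mid (a point): Steel canister with a black lid and a small steel knob (14 mm across, 8 mm high) on top; the larger round one, 66 mm diameter. The point is its centre, half-way up the 86 mm height (knob not counted); z up. Loose, 0.2 to 0.4 kg.
- can_small_mid (a point): Steel canister with a black lid and a small steel knob (14 mm across, 8 mm high) on top; the smaller round one, 46 mm diameter. The point is its centre, half-way up the 80 mm height (knob not counted); z up. Loose, 0.2 to 0.4 kg.
- can_oblong_mid (a point): Steel canister with a black lid and a small steel knob (14 mm across, 8 mm high) on top; rectangular, 72 mm along its x and 44 mm along its y. The point is its centre, half-way up the 82 mm height (knob not counted); z up. Loose, 0.2 to 0.4 kg.
- can_dee_mid (a point): Steel canister with a black lid and a small steel knob (14 mm across, 8 mm high) on top; D-shaped: a 34 mm radius round with one flat side. Flat on its -x side, 24 mm from the centre; the round side reaches 24 mm on +x (48 mm between them); 68 mm wide along y, widest 10 mm towards the flat. The point is its centre, half-way up the 84 mm height (knob not counted); z up. Loose, 0.2 to 0.4 kg.
- stand_big: Low wooden stand, fixed, with a cork-lined recess for the larger round canister: round, outer diameter 94 mm. Origin: centre of the underside. Recess floor 6 mm, rim top 20 mm above the counter; gap round the canister 4 mm at the floor, flaring to 9 mm at the rim.
- stand_small: Low wooden stand, fixed, with a cork-lined recess for the smaller round canister: round, outer diameter 74 mm. Origin: centre of the underside. Recess floor 6 mm, rim top 20 mm above the counter; gap round the canister 4 mm at the floor, flaring to 9 mm at the rim.
- stand_oblong: Low wooden stand, fixed, with a cork-lined recess for the rectangular canister: outer size 100 mm along its x, 72 mm along its y. Origin: centre of the underside. Recess floor 6 mm, rim top 20 mm above the counter; gap round the canister 4 mm at the floor, flaring to 9 mm at the rim. The canister fits either way round, its x along the stand's x.
- stand_dee: Low wooden stand, fixed, with a cork-lined recess for the D-shaped canister: D-shaped, outer size about 76 mm along x and 96 mm along y, flat on its own -x side. Origin: centre of the underside. Recess floor 6 mm, rim top 20 mm above the counter; gap round the canister 4 mm at the floor, flaring to 9 mm at the rim. The canister goes down only with its flat on the recess's flat side: its x the same way as the stand's x.
- cup: Blue-glazed ceramic cup without handle, 74 mm rim diameter, 85 mm tall, loose bystander standing among the canisters and stands. Origin at the centre of its underside.
- bowl: Blue-glazed ceramic sugar bowl, empty, 80 mm rim diameter, 45 mm tall, loose bystander standing among the canisters and stands. Origin at the centre of its underside.

How it is judged:
At the end, for the whole second after the job is handed in: Each canister rests on the floor of its own stand: centre within 10 mm of the stand's centre sideways, seated to within 4 mm in height, upright within 0.1 rad, the rectangular and the D-shaped one within 0.3 rad of the stand's direction, all released and at rest (horizontal distance between can_big_mid and stand_big below 0.01 m and z of can_big_mid in the frame of stand_big between 0.045 and 0.053 m and angle between each of can_big_mid, can_small_mid, can_oblong_mid, can_dee_mid's own z axis and vertical below 0.1 rad and linear speed of each of can_big, can_small, can_oblong, can_dee below 0.02 m/s and angular speed of each of can_big, can_small, can_oblong, can_dee below 0.2 rad/s and horizontal distance between can_small_mid and stand_small below 0.01 m and z of can_small_mid in the frame of stand_small between 0.042 and 0.05 m and horizontal distance between can_oblong_mid and stand_oblong below 0.01 m and z of can_oblong_mid in the frame of stand_oblong between 0.043 and 0.051 m and angle between the x axis of can_oblong_mid and the x axis of stand_oblong, either way round below 0.3 rad and horizontal distance between can_dee_mid and stand_dee below 0.01 m and z of can_dee_mid in the frame of stand_dee between 0.044 and 0.052 m and angle between the x axis of can_dee_mid and the x axis of stand_dee, either way round below 0.3 rad); the robot touches nothing.
It fails at once if the cup is moved more than 30 mm or tipped (distance of cup from where it was at the start of the episode above 0.03 m or angle between cup's own z axis and vertical above 0.4 rad).
It fails at once if the sugar bowl is moved more than 30 mm or tipped (distance of bowl from where it was at the start of the episode above 0.03 m or angle between bowl's own z axis and vertical above 0.4 rad).
It also fails if it takes over 102 s, if anything falls off the work surface, if the arm or the gripper's body presses on something with over 40 N, if the wrist force passes 120 N, or if a joint passes its speed limit or range.

## Working session

There is one attempt and no reset: what is moved stays moved. The work goes in short steps, Python scripts to look and compute and a tool call to move; the robot and the scene stay as the last step left them, time stands still between calls to the robot, and variables do not carry over. Pictures are saved under pics/ and viewed, and the job is handed in when it is done.

Besides the shell and the picture viewer there is one more tool, called after ">>>" by a JSON object that holds its "fn" and its "kwargs". step_arm: Moves the arm, as the interface text tells. Its arguments: {"type":"object","properties":{"slide":{"type":"array","items":{"type":"array","items":{"type":"number"}}},"twist":{"type":"array","items":{"type":"number"}},"jaw":{"type":"number"},"force":{"type":"number"}},"required":["slide","twist"]}

```bash
mkdir -p pics
cat > h.py <<'E'
import numpy as np, cv2, pickle
from scipy.spatial.transform import Rotation as R
from rig import robot
def snap(name,tag):
    c=robot.camera(name); cv2.imwrite(f'pics/{tag}.png',c['color']); pickle.dump(c,open(f'pics/{tag}.pkl','wb')); return c
def load(tag): return pickle.load(open(f'pics/{tag}.pkl','rb'))
def rays(c):
    K=c['camera_matrix']; h,w=c['depth'].shape
    u,v=np.meshgrid(np.arange(w),np.arange(h))
    x=(u-K[0,2])/K[0,0]; y=(v-K[1,2])/K[1,1]
    X,Y=x.copy(),y.copy()
    for _ in range(10):
        f=1+c['k1']*(X**2+Y**2); X=x/f; Y=y/f
    return np.dstack([X,Y,np.ones_like(X)])
def cloud(c):
    P=rays(c)*c['depth'][...,None]
    return P@R.from_quat(c['orientation']).as_matrix().T+np.array(c['origin'])
def proj(c,p):
    q=(np.atleast_2d(p)-np.array(c['origin']))@R.from_quat(c['orientation']).as_matrix()
    s=q[:,:2]/q[:,2:]; s=s*(1+c['k1']*(s**2).sum(1,keepdims=True)); K=c['camera_matrix']
    return s*[K[0,0],K[1,1]]+[K[0,2],K[1,2]]
E
python3 - <<'E'
from h import *
o=robot.get_obs(); print(o['time'],o['position'],o['tool_rot'],o['grip_width'],robot.finger_overhang)
for n in ('top','side','wrist'):
    c=snap(n,n+'0'); print(n,c['origin'],c['orientation'],c['k1'],c['camera_matrix'].tolist())
E
```

```text
0.0 [0.13962834 0.60848936 0.23857361] [ 1.12660712e-01  9.93632938e-01 -1.02779259e-03 -3.04340793e-04] 0.08701116854287075 0.017
top [ 0.44356283 -0.01943454  1.19051484] [-0.70519311  0.70832801 -0.02046042  0.02356875] -0.11575688152291545 [[399.9006118826032, 0.0, 283.15987785676623], [0.0, 399.9006118826032, 215.6969456176547], [0.0, 0.0, 1.0]]
side [ 0.39685507 -0.92286103  0.74082495] [ 0.89190808 -0.06664298  0.02297717 -0.44668865] -0.09050883381763361 [[427.2827895513454, 0.0, 272.88127178634454], [0.0, 427.2827895513454, 214.9708866449648], [0.0, 0.0, 1.0]]
wrist [0.06661859 0.62550434 0.3831147 ] [0.77466069 0.61720609 0.0854885  0.10793136] -0.018998753983258843 [[364.6760416785779, 0.0, 277.0568899388652], [0.0, 364.6760416785779, 207.8869823343407], [0.0, 0.0, 1.0]]
```

View pics/top0.png

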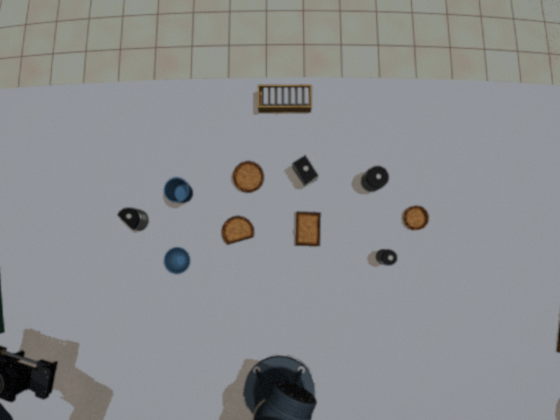

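View pics/side0.png

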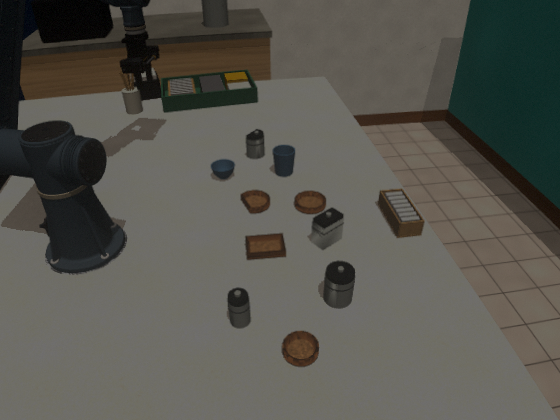

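View pics/wrist0.png

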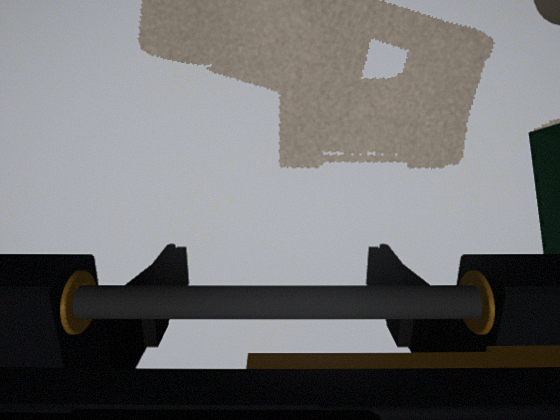

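The top picture shows everything. Stands: round at (249,177), D at (238,230), rectangular at (308,229), small round at (416,218). Canisters: D at (132,217), rectangular at (305,171), big round at (375,179), small round at (387,257). The cup is at (178,190) and the bowl at (177,260). The side view agrees. Next I'll measure with depth.

Run:
```python
from h import *
c=load('top0'); P=cloud(c); s=load('side0'); S=cloud(s)
m=(P[100:320,100:450,2]); print('table z',np.median(P[280:300,200:400,2]), np.median(S[270:300,150:200,2]))
for nm,C in (('top',P),('side',S)):
    roi=(C[...,0]>0.25)&(C[...,0]<0.72)&(abs(C[...,1])<0.55)&(C[...,2]>0.009)&(C[...,2]<0.2)
    n,l,st,ce=cv2.connectedComponentsWithStats(roi.astype(np.uint8))
    for i in range(1,n):
        if st[i,4]<30: continue
        q=C[l==i]; zt=np.percentile(q[:,2],95); 
        body=q[q[:,2]>zt-0.012]
        print(nm,ce[i].round(),st[i,4],'zt %.3f'%zt,'min',q.min(0).round(3),'max',q.max(0).round(3),'topcentre',((body.min(0)+body.max(0))/2).round(3))
im=c['color'][140:290,100:450]; cv2.imwrite('pics/topz.png',cv2.resize(im,None,fx=2.28,fy=2.28,interpolation=cv2.INTER_CUBIC))
im=s['color'][110:380,180:460]; cv2.imwrite('pics/sidez.png',cv2.resize(im,None,fx=2.2,fy=2.2,interpolation=cv2.INTER_CUBIC))
```

```text
table z -0.0002233445762920283 0.00042013671419510734
top [305. 170.] 486 zt 0.086 min [ 0.604 -0.116  0.01 ] max [ 0.684 -0.041  0.093] topcentre [ 0.646 -0.078  0.084]
top [248. 176.] 289 zt 0.023 min [0.59  0.044 0.009] max [0.683 0.134 0.025] topcentre [0.636 0.089 0.018]
top [375. 178.] 533 zt 0.090 min [ 0.59 -0.31  0.01] max [ 0.652 -0.246  0.097] topcentre [ 0.622 -0.279  0.087]
top [176. 190.] 423 zt 0.086 min [0.553 0.252 0.009] max [0.623 0.321 0.089] topcentre [0.588 0.286 0.082]
top [416. 217.] 224 zt 0.023 min [ 0.475 -0.446  0.009] max [ 0.547 -0.372  0.024] topcentre [ 0.511 -0.409  0.017]
top [134. 218.] 510 zt 0.088 min [0.475 0.39  0.01 ] max [0.542 0.459 0.095] topcentre [0.508 0.425 0.085]
top [308. 228.] 338 zt 0.023 min [ 0.43  -0.123  0.009] max [ 0.53  -0.052  0.026] topcentre [ 0.48  -0.087  0.019]
top [237. 229.] 288 zt 0.023 min [0.434 0.071 0.009] max [0.519 0.166 0.025] topcentre [0.477 0.119 0.018]
top [176. 261.] 466 zt 0.046 min [0.348 0.257 0.009] max [0.426 0.331 0.05 ] topcentre [0.387 0.294 0.042]
top [386. 257.] 285 zt 0.087 min [ 0.372 -0.33   0
[... 491 characters left out ...]
0.018]
side [309. 201.] 371 zt 0.023 min [0.588 0.042 0.009] max [0.681 0.14  0.025] topcentre [0.635 0.091 0.018]
side [327. 227.] 965 zt 0.085 min [ 0.603 -0.116  0.009] max [ 0.689 -0.041  0.092] topcentre [ 0.645 -0.077  0.083]
side [265. 244.] 529 zt 0.023 min [ 0.428 -0.125  0.009] max [ 0.529 -0.044  0.025] topcentre [ 0.479 -0.085  0.018]
side [339. 283.] 1206 zt 0.089 min [ 0.589 -0.316  0.009] max [ 0.654 -0.249  0.098] topcentre [ 0.622 -0.28   0.087]
side [239. 307.] 729 zt 0.083 min [ 0.374 -0.337  0.009] max [ 0.419 -0.29   0.092] topcentre [ 0.396 -0.312  0.081]
side [300. 347.] 540 zt 0.022 min [ 0.474 -0.448  0.009] max [ 0.548 -0.373  0.024] topcentre [ 0.511 -0.411  0.017]
```

View pics/topz.png

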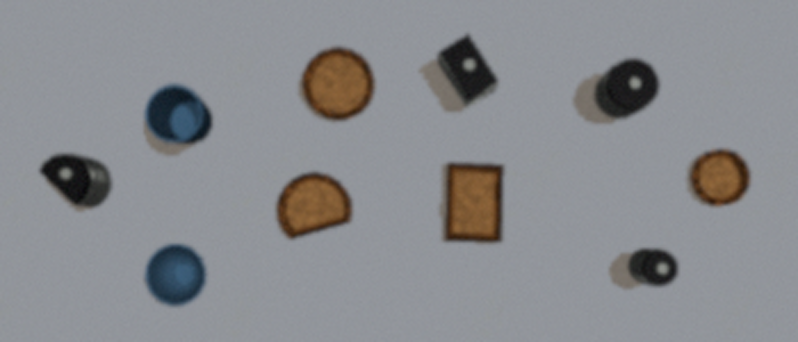

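View pics/sidez.png

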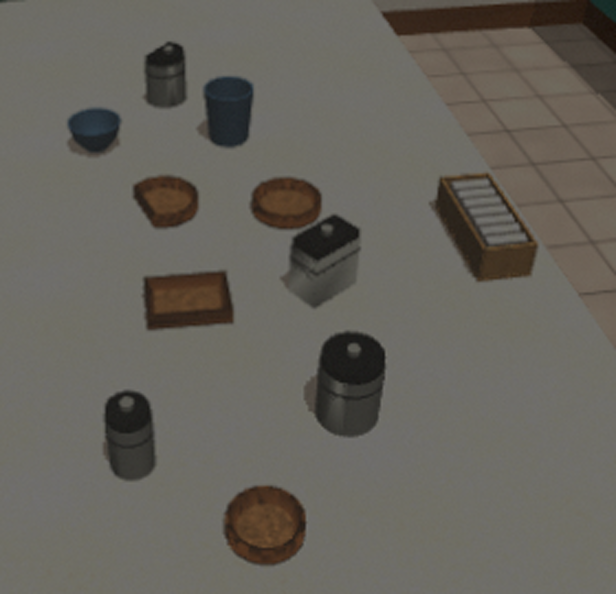

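```bash
cat > fit.py <<'E'
from h import *
from scipy.optimize import minimize
def poly(kind):
    t=np.linspace(0,2*np.pi,120,endpoint=False)
    if kind[0]=='c': return kind[1]*np.c_[np.cos(t),np.sin(t)]
    if kind[0]=='r': a,b=kind[1]/2,kind[2]/2; return np.array([[a,b],[-a,b],[-a,-b],[a,-b]])
    # D: g = growth
    g=kind[1]; r=.034+g; f=-.024-g; al=np.arccos((f+.010)/r); t=np.linspace(-al,al,120)
    return np.c_[-.010+r*np.cos(t),r*np.sin(t)]
def fit(pts,kind,yaw0=0):
    S=5000; c0=(pts.min(0)+pts.max(0))/2
    def ras(p):
        m=np.zeros((700,700),np.uint8); cv2.fillPoly(m,[np.round(((p-c0)*S+350)*16).astype(np.int32)],1,shift=4); return m
    H=ras(cv2.convexHull(pts.astype(np.float32))[:,0].astype(float)); Q=poly(kind)
    def cost(v):
        a=v[2]*10; Rm=np.array([[np.cos(a),-np.sin(a)],[np.sin(a),np.cos(a)]])
        M=ras(Q@Rm.T+c0+v[:2]); return -(M&H).sum()/(M|H).sum()
    best=None
    for y in ([0] if kind[0]=='c' else np.radians([yaw0-15,yaw0,yaw0+15])):
        r=minimize(cost,[0,0,y/10],method='Nelder-Mead',options=dict(initial_simplex=np.array([0,0,y/10])+np.array([[0,0,0],[.005,0,0],[0,.005,0],[0,0,.02]]),xatol=1e-5,fatol=1e-5))
        if best is None or r.fun<best.fun: best=r
    v=best.x; return (c0+v[:2]).round(4),round(np.degrees(v[2]*10),1),round(-best.fun,3)
TH=[('can_big',(.622,-.279),.086,('c',.033),0),('can_small',(.395,-.31),.080,('c',.023),0),('can_obl',(.646,-.078),.082,('r',.072,.044),33),('can_dee',(.508,.425),.084,('d',0),-42),
('st_big',(.636,.09),.02,('c',.047),0),('st_small',(.511,-.41),.02,('c',.037),0),('st_obl',(.479,-.086),.02,('r',.1,.072),0),('st_dee',(.477,.119),.02,('d',.014),16),('cup',(.588,.286),.085,('c',.037),0),('bowl',(.387,.294),.045,('c',.04),0)]
def run(C,names=None,tol=.006):
    for n,xy,z,k,y in TH:
        if names and n not in names: continue
        q=C[(np.hypot(*(C[...,:2]-xy).transpose(2,0,1))<.07)&(abs(C[...,2]-z)<tol)]
        if len(q)<20: print(n,'few',len(q)); continue
        print(n,len(q),'z %.3f'%np.median(q[:,2]),*fit(q[:,:2],k,y))
if __name__=='__main__':
    for t in ('top0','side0'): print(t); run(cloud(load(t)))
E
python3 fit.py
```

```text
top0
can_big 371 z 0.086 [ 0.6604 -0.2248] -140.9 -0.0
can_small 167 z 0.080 [ 0.4135 -0.2648] -103.6 -0.0
can_obl 347 z 0.082 [ 0.6928 -0.0201] -190.8 -0.0
can_dee 297 z 0.084 [0.4628 0.4532] -15.0 -0.0
st_big 224 z 0.019 [0.669  0.1212] -54.3 -72481725384120.69
st_small 177 z 0.019 [ 0.5586 -0.3397] -73.8 -0.0
st_obl 271 z 0.019 [ 0.5027 -0.135 ] 22.4 -67045424745798.49
st_dee 224 z 0.019 [0.5065 0.0865] 89.9 -75630856578214.86
cup 124 z 0.084 [0.6356 0.3557] -73.8 -0.0
bowl 139 z 0.044 [0.4345 0.3631] -73.8 -0.0
side0
can_big 490 z 0.087 [ 0.6459 -0.2164] -147.7 -0.0
can_small 251 z 0.081 [ 0.4151 -0.2663] -103.6 -0.0
can_obl 312 z 0.083 [ 0.6927 -0.0189] -190.8 -0.0
can_dee 108 z 0.084 [0.461  0.4525] -15.0 -0.0
st_big 237 z 0.020 [0.6698 0.1223] -51.5 -70712943226879.05
st_small 392 z 0.019 [ 0.58  -0.363] -73.8 -0.0
st_obl 367 z 0.020 [ 0.4986 -0.0509] -179.8 -63488396518740.03
st_dee 217 z 0.020 [0.4439 0.0926] -0.1 -71814099357294.4
cup 104 z 0.084 [0.6297 0.354 ] -64.9 -0.0
bowl 100 z 0.043 [0.4252 0.327 ] -58.5 -89711482050692.39fit.py:17: RuntimeWarning: overflow encountered in scalar negative
  M=ras(Q@Rm.T+c0+v[:2]); return -(M&H).sum()/(M|H).sum()
```

Unsigned overflow in the cost; fixing it.

```bash
sed -i 's|return -(M&H).sum()/(M.H).sum()|return -float((M\&H).sum())/float((M\|H).sum())|' fit.py; python3 fit.py
```

```text
top0
can_big 371 z 0.086 [ 0.6228 -0.2802] 5.1 0.852
can_small 167 z 0.080 [ 0.3947 -0.3102] -0.0 0.8
can_obl 347 z 0.082 [ 0.6457 -0.0779] 32.4 0.904
can_dee 297 z 0.084 [0.5142 0.421 ] -42.7 0.9
st_big 224 z 0.019 [0.6358 0.0892] 5.7 0.96
st_small 177 z 0.019 [ 0.5108 -0.4092] 6.0 0.962
st_obl 271 z 0.019 [ 0.48   -0.0871] -1.0 0.966
st_dee 224 z 0.019 [0.4808 0.1219] 15.6 0.971
cup 124 z 0.084 [0.5884 0.2871] 6.0 0.906
bowl 139 z 0.044 [0.3873 0.2935] 13.8 0.936
side0
can_big 490 z 0.087 [ 0.6232 -0.2795] 4.6 0.908
can_small 251 z 0.081 [ 0.3983 -0.3112] -0.4 0.832
can_obl 312 z 0.083 [ 0.6454 -0.077 ] 32.9 0.959
can_dee 108 z 0.084 [0.5127 0.4185] -45.8 0.905
st_big 237 z 0.020 [0.6346 0.0897] 9.2 0.953
st_small 392 z 0.019 [ 0.511  -0.4102] 5.9 0.983
st_obl 367 z 0.020 [ 0.4792 -0.086 ] -2.2 0.933
st_dee 217 z 0.020 [0.4801 0.1219] 15.8 0.97
cup 104 z 0.084 [0.5881 0.2848] 8.5 0.95
bowl 100 z 0.043 [0.3881 0.2924] 8.6 0.903
```

```bash
cat > plan.py <<'E'
from h import *
def th(o):
    y=R.from_quat(o['tool_rot']).as_matrix()[:,1]; return np.degrees(np.arctan2(y[1],y[0]))
def state():
    o=robot.get_obs(); print('t %.2f'%o['time'],o['position'].round(4),'th %.2f'%th(o),'q',np.degrees(o['q']).round(0),'F',o['ft_force'].round(1),'w %.1f'%(o['grip_width']*1e3)); return o
def plan(x,y,z,t):
    o=state(); tw=-(t-th(o)); tw=(tw+180)%360-180
    a=np.radians(t); Y=np.array([np.cos(a),np.sin(a)]); X=np.array([np.sin(a),-np.cos(a)])*-1
    X=np.array([-np.sin(a),np.cos(a)])  # y cross z(down) = x
    ym=np.array([Y[0],Y[1],0]); X=np.cross(ym,[0,0,-1])[:2]
    d=np.array([x,y])-o['position'][:2]
    print('twist %.1f'%tw,'slide after twist: x %.1f y %.1f z %.1f mm'%(d@X*1e3,d@Y*1e3,-(z-o['position'][2])*1e3))
E
python3 -c "
from plan import *
plan(.513,.420,.24,-43.5)"
```

```text
t 0.15 [0.1397 0.6087 0.2388] th 77.06 q [ 67.  30.  82.   0.  68. -10.] F [ 0.3 -0.1 -0.2] w 87.1
twist 120.6 slide after twist: x 120.1 y 400.7 z -1.2 mm
```

>>> {"fn": "step_arm", "kwargs": {"slide": [[0,0,0],[0,0,0],[0,0,0],[0,0,0],[0,0,0],[0,0,0],[0,0,0],[0,0,0],[0,0,0],[0,0,0],[0,0,0],[0,0,0],[0,0,0],[0,0,0],[0,0,0],[0,0,0],[0,0,0],[0,0,0]], "twist": [7.1,7.1,7.1,7.1,7.1,7.1,7.1,7.1,7.1,7.1,7.1,7.1,7.1,7.1,7.1,7.1,7,0]}}

```text
time: 1.65
position: [0.1398, 0.6088, 0.2391]
tool_rot: [0.919, 0.393, -0.0, 0.0]
ft_force: [0.3, 1.1, 0.3]
grip_width: 0.087
```

>>> {"fn": "step_arm", "kwargs": {"slide": [[9,30,0],[9,30,0],[9,30,0],[9,30,0],[9,30,0],[9,30,0],[9,30,0],[9,30,0],[9,30,0],[9,30,0],[9,30,0],[9,30,0],[9,30,0],[3,11,0],[0,0,0]], "twist": [0,0,0,0,0,0,0,0,0,0,0,0,0,0,0]}}

```text
time: 2.9
position: [0.5159, 0.4182, 0.2391]
tool_rot: [0.919, 0.394, 0.0, 0.0]
ft_force: [-0.4, 0.4, 1.0]
grip_width: 0.0869
```

```bash
python3 -c "
from plan import *
plan(.513,.420,.065,-43.5)
c=snap('wrist','w1')
from fit import run
run(cloud(c),['can_dee','cup'])"
```

```text
t 2.90 [0.5159 0.4182 0.2391] th -43.63 q [29. 33. 76. -0. 71. 73.] F [-0.4  0.4  1. ] w 86.9
twist -0.1 slide after twist: x -0.7 y -3.3 z 174.1 mm
can_dee 3105 z 0.083 [0.5133 0.4206] -43.9 0.886
cup 1116 z 0.083 [0.588 0.287] 18.0 0.945
```

View pics/w1.png

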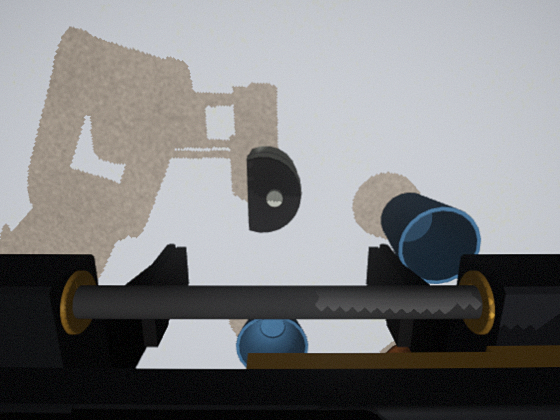

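The wrist view shows the D canister with its flat to the left, at column 248, and its knob at (274,198). The fit of (0.513, 0.4205) and -43.9° agrees with the other two views. Now I'll descend and grip.

>>> {"fn": "step_arm", "kwargs": {"slide": [[-1,-3,0],[0,0,30],[0,0,30],[0,0,30],[0,0,30],[0,0,25],[0,0,15],[0,0,14],[0,0,0],[0,0,0]], "twist": [0,0,0,0,0,0,0,0,0,0]}}

```text
time: 3.78
position: [0.509, 0.422, 0.0653]
tool_rot: [0.919, 0.395, -0.001, -0.0]
ft_force: [-0.5, -0.6, -0.9]
grip_width: 0.0872
```

>>> {"fn": "step_arm", "kwargs": {"slide": [[0,0,0],[0,0,0],[0,0,0],[0,0,0],[0,0,0],[0,0,0],[0,0,0],[0,0,0],[0,0,0],[0,0,0]], "twist": [0,0,0,0,0,0,0,0,0,0], "jaw": 40, "force": 25}}

```text
time: 4.62
position: [0.5113, 0.421, 0.066]
tool_rot: [0.919, 0.394, 0.001, 0.0]
ft_force: [2.6, -1.7, 2.8]
grip_width: 0.0474
```

```bash
python3 -c "
from plan import *
state()"
```

```text
t 4.62 [0.5113 0.421  0.066 ] th -43.54 q [30. 45. 83. -0. 51. 73.] F [ 2.6 -1.7  2.8] w 47.4
```

>>> {"fn": "step_arm", "kwargs": {"slide": [[0,0,-10],[0,0,-20],[0,0,-30],[0,0,-30],[0,0,-20],[0,0,0],[0,0,0],[0,0,0],[0,0,0],[0,0,0],[0,0,0],[0,0,0]], "twist": [0,0,-3,-7,-7,-7,-7,-7,-7,-7,-7.1,0]}}

```text
time: 5.62
position: [0.5087, 0.4211, 0.1746]
tool_rot: [0.604, 0.797, -0.001, -0.001]
ft_force: [-0.1, -0.1, -3.2]
grip_width: 0.0477
```

```bash
python3 -c "
from plan import *
plan(.4805,.122,.073,15.7)"
```

```text
t 5.62 [0.5087 0.4211 0.1746] th 15.69 q [30. 37. 80.  0. 63. 14.] F [-0.1 -0.1 -3.2] w 47.7
twist -0.0 slide after twist: x -280.3 y -108.1 z 101.6 mm
```

>>> {"fn": "step_arm", "kwargs": {"slide": [[-15,-6,0],[-25,-10,0],[-30,-12,0],[-30,-12,0],[-30,-12,0],[-30,-12,0],[-30,-12,0],[-30,-11,0],[-30,-11,0],[-20,-7,0],[-10,-3,0],[0,0,0],[0,0,0]], "twist": [0,0,0,0,0,0,0,0,0,0,0,0,0]}}

```text
time: 6.7
position: [0.4815, 0.1229, 0.1756]
tool_rot: [0.606, 0.795, 0.0, -0.0]
ft_force: [0.4, 0.8, -3.0]
grip_width: 0.0478
```

```bash
python3 -c "
from plan import *
plan(.4805,.122,.073,15.7)
c=snap('wrist','w2'); snap('top','t2'); snap('side','s2')"
```

```text
t 6.70 [0.4815 0.1229 0.1756] th 15.39 q [  1.  26. 104.   0.  50. -14.] F [ 0.4  0.8 -3. ] w 47.8
twist -0.3 slide after twist: x -0.6 y -1.2 z 102.6 mm
```

View pics/w2.png

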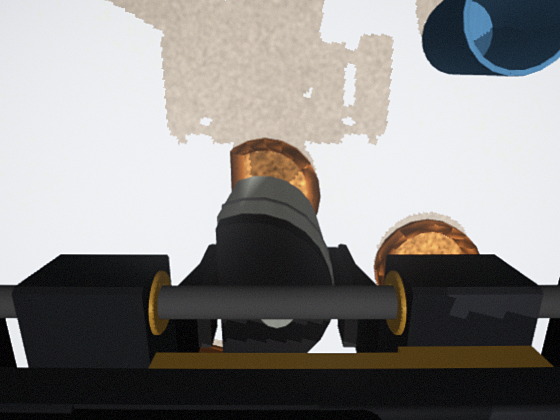

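View pics/s2.png

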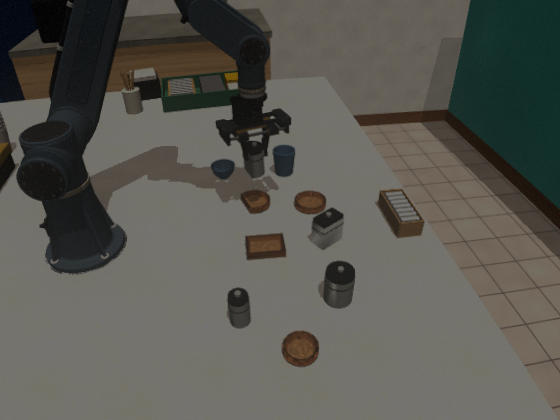

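```bash
python3 -c "
from h import *
import fit
for t in ('w2','s2','t2'):
    C=cloud(load(t)); q=C[(np.hypot(C[...,0]-.4805,C[...,1]-.122)<.045)&(C[...,2]>.165)&(C[...,2]<.215)]
    print(t,len(q), np.histogram(q[:,2],np.arange(.165,.216,.005))[0])
    q=q[(abs(q[:,2]-.194)<.006)]
    if len(q)>50: print(fit.fit(q[:,:2],('d',0),15))
fit.run(cloud(load('s2')),['st_dee'])
"
```

```text
w2 15155 [ 603  499  576 1226  770 9636  319  301  965  260]
(array([0.4783, 0.13  ]), np.float64(75.8), np.float64(0.791))
s2 473 [ 38  43  37  50  38 151  36  37  25  18]
(array([0.4818, 0.1215]), np.float64(-9.7), np.float64(0.813))
t2 16 [5 1 1 5 0 3 1 0 0 0]
st_dee 217 z 0.020 [0.4803 0.1232] 15.6 0.975
```

The lid is at z≈0.192, so the canister's bottom is at about 0.108, over the stand. I'll lower it to the recess floor.

>>> {"fn": "step_arm", "kwargs": {"slide": [[-1,-1,0],[0,0,15],[0,0,25],[0,0,25],[0,0,15],[0,0,10],[0,0,5],[0,0,3],[0,0,2],[0,0,0],[0,0,0]], "twist": [0,0,0,0,0,0,0,0,0,0,0]}}

```text
time: 7.77
position: [0.4814, 0.1214, 0.0762]
tool_rot: [0.605, 0.796, 0.001, 0.001]
ft_force: [0.5, -0.4, -3.7]
grip_width: 0.0474
```

```bash
python3 -c "
from plan import *
plan(.4805,.122,.073,15.7)
c=snap('wrist','w3')"
```

```text
t 7.77 [0.4814 0.1214 0.0762] th 15.57 q [  1.  36. 108.   0.  36. -14.] F [ 0.5 -0.4 -3.7] w 47.4
twist -0.1 slide after twist: x 0.8 y -0.7 z 3.2 mm
```

View pics/w3.png

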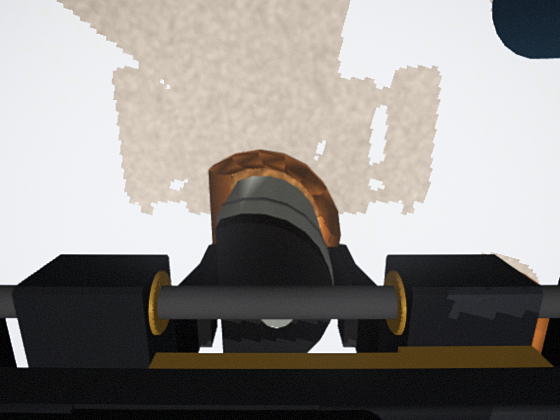

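The D canister is inside the recess, with its lower rim around (260,190) and similar gaps to the left and right. I'll lower 3 mm more, release and rise.

>>> {"fn": "step_arm", "kwargs": {"slide": [[0,0,1],[0,0,1],[0,0,1],[0,0,0],[0,0,0]], "twist": [0,0,0,0,0]}}

```text
time: 8.23
position: [0.4807, 0.1213, 0.0725]
tool_rot: [0.605, 0.796, -0.0, -0.0]
ft_force: [-0.5, 0.1, -4.0]
grip_width: 0.0476
```

>>> {"fn": "step_arm", "kwargs": {"slide": [[0,0,0],[0,0,0],[0,0,0],[0,0,0],[0,0,0],[0,0,0],[0,0,0],[0,0,0]], "twist": [0,0,0,0,0,0,0,0], "jaw": 87}}

```text
time: 8.9
position: [0.4808, 0.1213, 0.0726]
tool_rot: [0.605, 0.796, 0.0, 0.0]
ft_force: [0.2, 0.3, -0.2]
grip_width: 0.0857
```

>>> {"fn": "step_arm", "kwargs": {"slide": [[0,0,-10],[0,0,-25],[0,0,-35],[0,0,-35],[0,0,-25],[0,0,0]], "twist": [0,0,0,0,0,0]}}

```text
time: 9.4
position: [0.4841, 0.1215, 0.2083]
tool_rot: [0.605, 0.796, 0.004, 0.005]
ft_force: [1.1, -0.5, 0.4]
grip_width: 0.0869
```

```bash
python3 -c "
from plan import *
plan(.6455,-.0775,.2,122.7)
plan(.6455,-.0775,.2,-57.3)
c=snap('side','s4'); import fit
fit.TH=[('can_dee',(.4805,.122),.090,('d',0),15)]
fit.run(cloud(c)); fit.run(cloud(snap('top','t4')))"
```

```text
t 9.40 [0.4841 0.1215 0.2083] th 15.58 q [  1.  23. 102.   0.  54. -14.] F [ 1.1 -0.5  0.4] w 86.9
twist -107.1 slide after twist: x -28.3 y -254.7 z 8.3 mm
t 9.40 [0.4841 0.1215 0.2083] th 15.58 q [  1.  23. 102.   0.  54. -14.] F [ 1.1 -0.5  0.4] w 86.9
twist 72.9 slide after twist: x 28.3 y 254.7 z 8.3 mm
can_dee 176 z 0.090 [0.481  0.1232] 14.4 0.908
can_dee 52 z 0.090 [0.4815 0.0967] 30.0 0.119
```

View pics/s4.png

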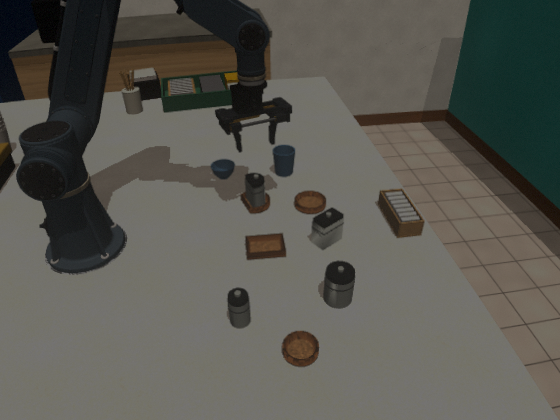

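The D canister is seated at (0.481,0.123) with its lid at 0.090 and yaw about 14°; in the picture it is at (255,190). Next is the rectangular one.

>>> {"fn": "step_arm", "kwargs": {"slide": [[0,0,0],[0,0,0],[0,0,0],[0,0,0],[0,0,0],[0,0,0],[0,0,0],[0,0,0],[0,0,0],[0,0,0],[0,0,0]], "twist": [7,7,7,7,7,7,7,7,7,7,2.9]}}

```text
time: 10.42
position: [0.4793, 0.1212, 0.2008]
tool_rot: [0.96, 0.279, -0.002, -0.001]
ft_force: [-0.3, 0.2, -0.1]
grip_width: 0.0874
```

>>> {"fn": "step_arm", "kwargs": {"slide": [[2,15,0],[3,30,0],[3,30,0],[3,30,0],[3,30,0],[3,30,0],[4,30,0],[4,30,0],[3,20,0],[0,10,0],[0,0,0],[0,0,0]], "twist": [0,0,0,0,0,0,0,0,0,0,0,0]}}

```text
time: 11.42
position: [0.6408, -0.0784, 0.2013]
tool_rot: [0.96, 0.281, -0.001, -0.001]
ft_force: [-0.7, 0.9, 0.6]
grip_width: 0.0871
```

```bash
python3 -c "
from plan import *
plan(.6455,-.0775,.065,-57.3)
c=snap('wrist','w5')
from fit import run
run(cloud(c),['can_obl'])"
```

```text
t 11.42 [ 0.6408 -0.0784  0.2013] th -57.35 q [-17.  34.  81.   0.  65.  40.] F [-0.7  0.9  0.6] w 87.1
twist -0.1 slide after twist: x 4.4 y 1.8 z 136.3 mm
can_obl 4632 z 0.081 [ 0.6459 -0.0786] 31.2 0.894
```

View pics/w5.png

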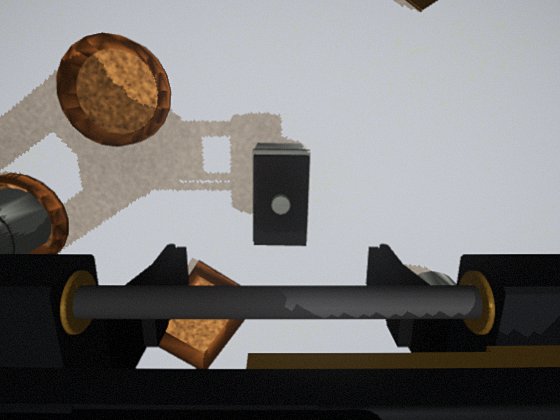

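The wrist view shows the rectangular canister's knob at (281,204), between the jaws and about square to them. The fit of (0.646,-0.078) and 31° agrees.

>>> {"fn": "step_arm", "kwargs": {"slide": [[4,2,0],[0,0,15],[0,0,30],[0,0,30],[0,0,25],[0,0,20],[0,0,10],[0,0,6],[0,0,0],[0,0,0]], "twist": [1,0,0,0,0,0,0,0,0,0]}}

```text
time: 12.3
position: [0.6471, -0.0775, 0.0675]
tool_rot: [0.962, 0.273, 0.001, 0.0]
ft_force: [-0.4, -0.3, -0.7]
grip_width: 0.087
```

>>> {"fn": "step_arm", "kwargs": {"slide": [[0,0,0],[0,0,0],[0,0,0],[0,0,0],[0,0,0],[0,0,0],[0,0,0],[0,0,0],[0,0,0],[0,0,0]], "twist": [0,0,0,0,0,0,0,0,0,0], "jaw": 36, "force": 25}}

```text
time: 13.13
position: [0.6463, -0.0778, 0.0665]
tool_rot: [0.962, 0.273, -0.0, -0.0]
ft_force: [-0.6, 0.2, 2.0]
grip_width: 0.0438
```

>>> {"fn": "step_arm", "kwargs": {"slide": [[0,0,-10],[0,0,-20],[0,0,-30],[0,0,-30],[0,0,-20],[0,0,0],[0,0,0]], "twist": [0,0,6,7,7,7,5]}}

```text
time: 13.72
position: [0.6472, -0.078, 0.1789]
tool_rot: [1.0, -0.006, 0.002, 0.001]
ft_force: [-0.3, -0.8, -3.7]
grip_width: 0.0438
```

```bash
python3 -c "
from plan import *
plan(.4795,-.0865,.073,-91.5)"
```

```text
t 13.72 [ 0.6472 -0.078   0.1789] th -90.65 q [-17.  36.  81.  -0.  62.  74.] F [-0.3 -0.8 -3.7] w 43.8
twist 0.9 slide after twist: x -167.4 y 12.9 z 105.9 mm
```

>>> {"fn": "step_arm", "kwargs": {"slide": [[-10,1,0],[-20,2,0],[-30,2,0],[-30,2,0],[-30,2,0],[-25,2,0],[-15,2,0],[-7,0,0],[0,0,0],[0,0,0]], "twist": [0.7,0,0,0,0,0,0,0,0,0]}}

```text
time: 14.55
position: [0.4803, -0.0883, 0.177]
tool_rot: [1.0, -0.009, 0.001, 0.0]
ft_force: [0.6, 1.0, -3.9]
grip_width: 0.0439
```

```bash
python3 -c "
from plan import *
plan(.4795,-.0865,.072,-91.5)"
```

```text
t 14.55 [ 0.4803 -0.0883  0.177 ] th -91.07 q [-24.  25. 105.   0.  49.  67.] F [ 0.6  1.  -3.9] w 43.9
twist 0.4 slide after twist: x -0.8 y -1.7 z 105.0 mm
```

>>> {"fn": "step_arm", "kwargs": {"slide": [[0,-1,0],[0,0,15],[0,0,25],[0,0,25],[0,0,15],[0,0,10],[0,0,5],[0,0,3],[0,0,2],[0,0,0],[0,0,0]], "twist": [0,0,0,0,0,0,0,0,0,0,0]}}

```text
time: 15.47
position: [0.4799, -0.0871, 0.0772]
tool_rot: [1.0, -0.009, 0.001, 0.0]
ft_force: [-0.2, 0.9, -3.3]
grip_width: 0.0435
```

```bash
python3 -c "
from plan import *
plan(.4795,-.0865,.072,-91.5)
c=snap('wrist','w6')"
```

```text
t 15.47 [ 0.4799 -0.0871  0.0772] th -91.03 q [-23.  36. 109.   0.  35.  68.] F [-0.2  0.9 -3.3] w 43.5
twist 0.5 slide after twist: x -0.4 y -0.6 z 5.2 mm
```

View pics/w6.png

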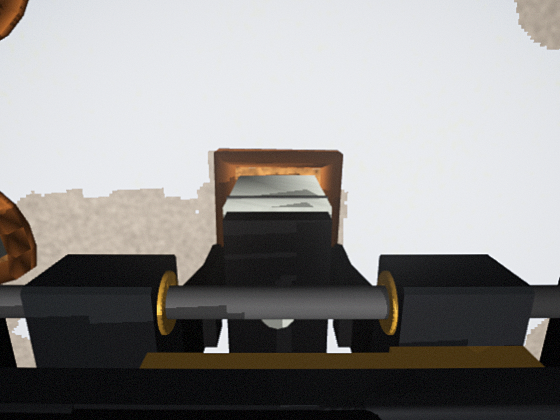

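The rectangular canister is centred in its recess, with its bottom edge between columns 228 and 327 inside the rim's 215 to 343. I'll lower it the rest of the way and release.

>>> {"fn": "step_arm", "kwargs": {"slide": [[0,0,2],[0,0,1],[0,0,1],[0,0,1],[0,0,0],[0,0,0]], "twist": [0,0,0,0,0,0]}}

```text
time: 16.02
position: [0.4794, -0.0869, 0.0725]
tool_rot: [1.0, -0.009, 0.0, 0.0]
ft_force: [-0.4, 1.1, 5.8]
grip_width: 0.0438
```

>>> {"fn": "step_arm", "kwargs": {"slide": [[0,0,0],[0,0,0],[0,0,0],[0,0,0],[0,0,0],[0,0,0],[0,0,0],[0,0,0]], "twist": [0,0,0,0,0,0,0,0], "jaw": 87}}

```text
time: 16.68
position: [0.4792, -0.0869, 0.0715]
tool_rot: [1.0, -0.009, -0.0, -0.0]
ft_force: [0.8, 0.4, 0.1]
grip_width: 0.0845
```

>>> {"fn": "step_arm", "kwargs": {"slide": [[0,0,-10],[0,0,-25],[0,0,-35],[0,0,-35],[0,0,-25],[0,0,0]], "twist": [0,0,0,0,0,0]}}

```text
time: 17.18
position: [0.4824, -0.088, 0.2072]
tool_rot: [1.0, -0.009, 0.006, 0.002]
ft_force: [0.7, -0.5, 0.4]
grip_width: 0.0868
```

```bash
python3 -c "
from plan import *
plan(.623,-.280,.2,-91)
c=snap('side','s7'); import fit
fit.TH=[('can_obl',(.4795,-.0865),.088,('r',.072,.044),0)]
fit.run(cloud(c)); fit.run(cloud(snap('top','t7')))"
```

```text
t 17.18 [ 0.4824 -0.088   0.2072] th -91.02 q [-23.  22. 104.   0.  53.  68.] F [ 0.7 -0.5  0.4] w 86.8
twist -0.0 slide after twist: x 144.0 y 189.5 z 7.2 mm
can_obl 331 z 0.089 [ 0.4788 -0.0852] -1.8 0.915
can_obl few 9
```

The rectangular one is seated. Next is the big round one.

>>> {"fn": "step_arm", "kwargs": {"slide": [[10,13,0],[20,26,0],[22,29,0],[22,29,0],[22,29,0],[22,29,0],[16,21,0],[10,13,0],[0,0,0],[0,0,0]], "twist": [0,0,0,0,0,0,0,0,0,0]}}

```text
time: 18.12
position: [0.6186, -0.2783, 0.199]
tool_rot: [1.0, -0.01, -0.002, -0.001]
ft_force: [-0.5, 0.3, 0.7]
grip_width: 0.0867
```

```bash
python3 -c "
from plan import *
plan(.623,-.280,.065,-91)
c=snap('wrist','w8')
from fit import run
run(cloud(c),['can_big'])"
```

```text
t 18.12 [ 0.6186 -0.2783  0.199 ] th -91.10 q [-34.  37.  76.   0.  68.  57.] F [-0.5  0.3  0.7] w 86.7
twist -0.1 slide after twist: x 4.4 y 1.7 z 134.0 mm
can_big 5275 z 0.085 [ 0.6228 -0.2799] 4.8 0.898
```

View pics/w8.png

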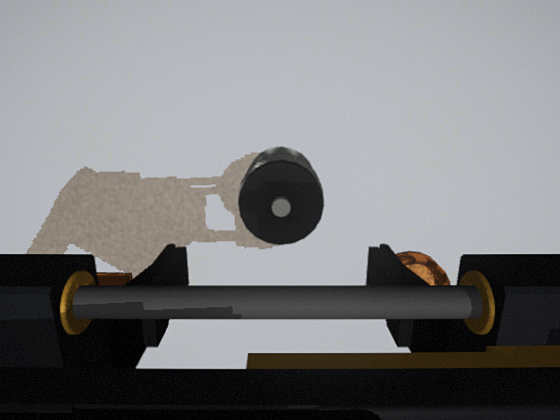

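The big canister's knob is at (281,207), centred between the jaws, and the fit of (0.623,-0.280) agrees. Descending.

>>> {"fn": "step_arm", "kwargs": {"slide": [[4,2,0],[0,0,15],[0,0,30],[0,0,30],[0,0,22],[0,0,18],[0,0,10],[0,0,7],[0,0,0],[0,0,0]], "twist": [0,0,0,0,0,0,0,0,0,0]}}

```text
time: 19.0
position: [0.6241, -0.2804, 0.0702]
tool_rot: [1.0, -0.009, 0.0, 0.0]
ft_force: [0.0, -0.4, 0.6]
grip_width: 0.087
```

>>> {"fn": "step_arm", "kwargs": {"slide": [[0,0,0],[0,0,0],[0,0,0],[0,0,0],[0,0,0],[0,0,0],[0,0,0],[0,0,0]], "twist": [0,0,0,0,0,0,0,0], "jaw": 58, "force": 25}}

```text
time: 19.67
position: [0.6241, -0.2808, 0.0703]
tool_rot: [1.0, -0.009, 0.0, 0.0]
ft_force: [-1.2, 0.9, 5.2]
grip_width: 0.0654
```

>>> {"fn": "step_arm", "kwargs": {"slide": [[0,0,-10],[0,0,-20],[0,0,-30],[0,0,-30],[0,0,-20],[0,0,0],[0,0,0]], "twist": [0,0,0,0,0,0,0]}}

```text
time: 20.25
position: [0.6239, -0.2806, 0.1802]
tool_rot: [1.0, -0.009, 0.001, 0.0]
ft_force: [-0.1, -0.6, -2.9]
grip_width: 0.0653
```

```bash
python3 -c "
from plan import *
plan(.635,.0895,.072,-91)"
```

```text
t 20.25 [ 0.6239 -0.2806  0.1802] th -91.03 q [-34.  38.  76.  -0.  65.  57.] F [-0.1 -0.6 -2.9] w 65.3
twist -0.0 slide after twist: x 4.7 y -370.3 z 108.2 mm
```

>>> {"fn": "step_arm", "kwargs": {"slide": [[1,-12,0],[1,-25,0],[1,-33,0],[1,-33,0],[1,-33,0],[0,-33,0],[0,-33,0],[0,-33,0],[0,-33,0],[0,-33,0],[0,-33,0],[0,-23,0],[0,-13,0],[0,0,0],[0,0,0]], "twist": [0,0,0,0,0,0,0,0,0,0,0,0,0,0,0]}}

```text
time: 21.5
position: [0.6343, 0.0897, 0.1779]
tool_rot: [1.0, -0.008, -0.002, 0.0]
ft_force: [0.3, 0.2, -2.7]
grip_width: 0.0657
```

```bash
python3 -c "
from plan import *
plan(.635,.0895,.0763,-91)"
```

```text
t 21.50 [0.6343 0.0897 0.1779] th -90.94 q [-2. 36. 83. -0. 62. 89.] F [ 0.3  0.2 -2.7] w 65.7
twist 0.1 slide after twist: x 0.7 y 0.2 z 101.6 mm
```

>>> {"fn": "step_arm", "kwargs": {"slide": [[0,0,15],[0,0,25],[0,0,25],[0,0,15],[0,0,10],[0,0,5],[0,0,2],[0,0,2],[0,0,0],[0,0,0]], "twist": [0,0,0,0,0,0,0,0,0,0]}}

```text
time: 22.33
position: [0.6362, 0.0892, 0.0815]
tool_rot: [1.0, -0.009, 0.001, 0.0]
ft_force: [-0.8, 0.8, -2.6]
grip_width: 0.0658
```

```bash
python3 -c "
from plan import *
plan(.635,.0895,.0763,-91)
c=snap('wrist','w9')"
```

```text
t 22.33 [0.6362 0.0892 0.0815] th -91.04 q [-2. 43. 86. -0. 51. 89.] F [-0.8  0.8 -2.6] w 65.8
twist -0.0 slide after twist: x -1.2 y -0.3 z 5.2 mm
```

View pics/w9.png

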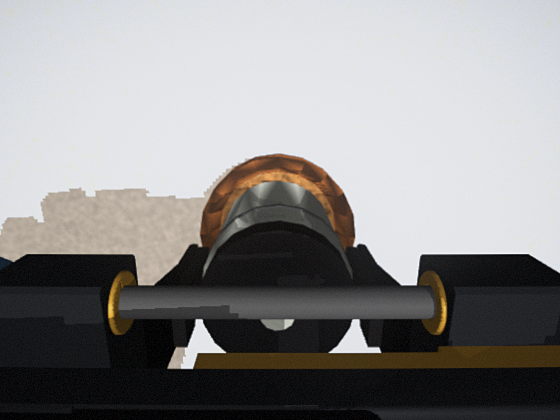

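The big canister is inside its round recess, with its lower edge around (280,185) and even gaps. Lower and release.

>>> {"fn": "step_arm", "kwargs": {"slide": [[-1,0,2],[0,0,1],[0,0,1],[0,0,1],[0,0,0],[0,0,0]], "twist": [0,0,0,0,0,0]}}

```text
time: 22.88
position: [0.6344, 0.0894, 0.0763]
tool_rot: [1.0, -0.009, 0.0, 0.0]
ft_force: [-2.3, 0.7, 4.5]
grip_width: 0.0655
```

>>> {"fn": "step_arm", "kwargs": {"slide": [[0,0,0],[0,0,0],[0,0,0],[0,0,0],[0,0,0],[0,0,0],[0,0,0],[0,0,0]], "twist": [0,0,0,0,0,0,0,0], "jaw": 87}}

```text
time: 23.55
position: [0.6345, 0.0893, 0.0755]
tool_rot: [1.0, -0.009, 0.0, -0.0]
ft_force: [0.3, -0.2, 0.8]
grip_width: 0.0869
```

>>> {"fn": "step_arm", "kwargs": {"slide": [[0,0,-10],[0,0,-25],[0,0,-35],[0,0,-35],[0,0,-25],[0,0,0]], "twist": [0,0,0,0,0,0]}}

```text
time: 24.05
position: [0.6385, 0.0894, 0.2132]
tool_rot: [1.0, -0.009, 0.007, 0.0]
ft_force: [0.4, -0.2, 0.4]
grip_width: 0.0869
```

```bash
python3 -c "
from plan import *
plan(.396,-.3107,.2,-91)
c=snap('side','s10'); import fit
fit.TH=[('can_big',(.635,.0895),.092,('c',.033),0)]
fit.run(cloud(c)); fit.run(cloud(snap('top','t10')))"
```

```text
t 24.05 [0.6385 0.0894 0.2132] th -91.02 q [-2. 33. 81.  0. 65. 89.] F [ 0.4 -0.2  0.4] w 86.9
twist -0.0 slide after twist: x -235.5 y 404.2 z 13.2 mm
can_big 227 z 0.091 [0.6314 0.0887] 4.1 0.883
can_big 57 z 0.091 [0.6339 0.0902] -6.6 0.481
```

>>> {"fn": "step_arm", "kwargs": {"slide": [[-9,15,0],[-15,26,0],[-18,31,1],[-18,31,1],[-18,31,1],[-18,31,1],[-18,31,1],[-18,31,1],[-18,31,1],[-18,31,1],[-18,31,1],[-18,31,1],[-16,27,0],[-10,16,0],[-6,10,0],[0,0,0],[0,0,0]], "twist": [0,0,0,0,0,0,0,0,0,0,0,0,0,0,0,0,0]}}

```text
time: 25.57
position: [0.3908, -0.3096, 0.1948]
tool_rot: [1.0, -0.01, -0.001, -0.001]
ft_force: [0.4, 0.4, 0.3]
grip_width: 0.0869
```

```bash
python3 -c "
from plan import *
plan(.396,-.3107,.065,-91)
c=snap('wrist','w11')
from fit import run
run(cloud(c),['can_small'])
run(cloud(c),['can_small'],.003)"
```

```text
t 25.57 [ 0.3908 -0.3096  0.1948] th -91.11 q [-51.  24. 103.   0.  53.  40.] F [0.4 0.4 0.3] w 86.9
twist -0.1 slide after twist: x 5.3 y 1.0 z 129.8 mm
can_small 2320 z 0.079 [ 0.3958 -0.3117] -0.0 0.859
can_small 2252 z 0.079 [ 0.3957 -0.3117] -0.0 0.858
```

View pics/w11.png

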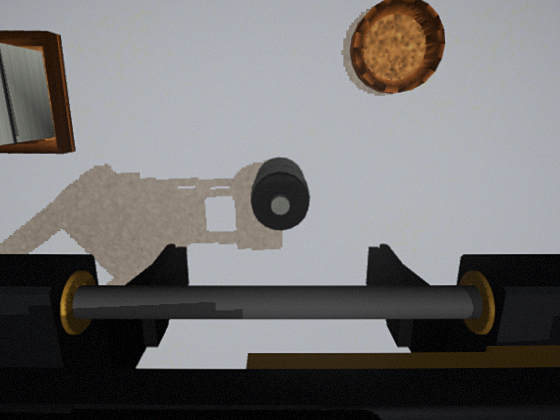

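The small canister's knob is at (280,205), between the jaws. Its own stand is at (398,45). Descend and grip.

>>> {"fn": "step_arm", "kwargs": {"slide": [[5,1,0],[0,0,15],[0,0,30],[0,0,30],[0,0,22],[0,0,18],[0,0,8],[0,0,5],[0,0,0],[0,0,0]], "twist": [0,0,0,0,0,0,0,0,0,0]}}

```text
time: 26.45
position: [0.3969, -0.3114, 0.0681]
tool_rot: [1.0, -0.009, 0.0, 0.0]
ft_force: [0.9, -0.3, -0.6]
grip_width: 0.0869
```

>>> {"fn": "step_arm", "kwargs": {"slide": [[0,0,0],[0,0,0],[0,0,0],[0,0,0],[0,0,0],[0,0,0],[0,0,0],[0,0,0],[0,0,0],[0,0,0]], "twist": [0,0,0,0,0,0,0,0,0,0], "jaw": 38, "force": 25}}

```text
time: 27.28
position: [0.3961, -0.3115, 0.0676]
tool_rot: [1.0, -0.009, -0.0, 0.0]
ft_force: [-0.4, -0.5, 1.2]
grip_width: 0.0452
```

>>> {"fn": "step_arm", "kwargs": {"slide": [[0,0,-10],[0,0,-20],[0,0,-30],[0,0,-20],[0,0,-10],[0,0,0],[0,0,0]], "twist": [0,0,0,0,0,0,0]}}

```text
time: 27.87
position: [0.3959, -0.3111, 0.1575]
tool_rot: [1.0, -0.009, -0.0, -0.0]
ft_force: [-0.1, 0.5, -3.6]
grip_width: 0.0455
```

```bash
python3 -c "
from plan import *
plan(.511,-.4097,.073,-91)"
```

```text
t 27.87 [ 0.3959 -0.3111  0.1575] th -91.03 q [-51.  28. 104.   0.  48.  40.] F [-0.1  0.5 -3.6] w 45.5
twist -0.0 slide after twist: x 116.8 y 96.6 z 84.5 mm
```

>>> {"fn": "step_arm", "kwargs": {"slide": [[12,10,0],[23,19,0],[26,21,0],[26,21,0],[18,16,0],[12,10,0],[0,0,0],[0,0,0]], "twist": [0,0,0,0,0,0,0,0]}}

```text
time: 28.53
position: [0.5104, -0.4096, 0.1547]
tool_rot: [1.0, -0.009, -0.002, -0.002]
ft_force: [-0.8, 0.8, -4.4]
grip_width: 0.0456
```

```bash
python3 -c "
from plan import *
plan(.511,-.4097,.0735,-91)"
```

```text
t 28.53 [ 0.5104 -0.4096  0.1547] th -91.04 q [-49.  38.  82.  -0.  61.  43.] F [-0.8  0.8 -4.4] w 45.6
twist -0.0 slide after twist: x 0.6 y 0.1 z 81.2 mm
```

>>> {"fn": "step_arm", "kwargs": {"slide": [[0,0,12],[0,0,22],[0,0,22],[0,0,12],[0,0,6],[0,0,3],[0,0,2],[0,0,0],[0,0,0]], "twist": [0,0,0,0,0,0,0,0,0]}}

```text
time: 29.28
position: [0.5119, -0.4111, 0.0796]
tool_rot: [1.0, -0.009, 0.001, 0.001]
ft_force: [0.3, 1.1, -3.6]
grip_width: 0.0457
```

```bash
python3 -c "
from plan import *
plan(.511,-.4097,.0735,-91)
c=snap('wrist','w12')"
```

```text
t 29.28 [ 0.5119 -0.4111  0.0796] th -91.04 q [-49.  44.  84.  -0.  52.  43.] F [ 0.3  1.1 -3.6] w 45.7
twist -0.0 slide after twist: x -0.9 y -1.4 z 6.1 mm
```

View pics/w12.png

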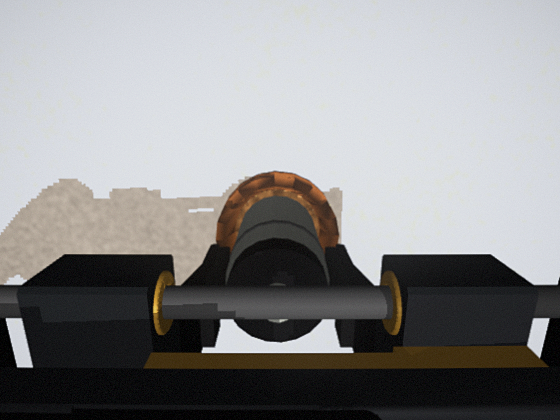

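The small canister is centred in its recess, with its lower edge around (277,200). Lower, release and rise.

>>> {"fn": "step_arm", "kwargs": {"slide": [[-1,-1,2],[0,0,2],[0,0,1],[0,0,1],[0,0,0],[0,0,0]], "twist": [0,0,0,0,0,0]}}

```text
time: 29.83
position: [0.5104, -0.4094, 0.0736]
tool_rot: [1.0, -0.009, -0.0, 0.0]
ft_force: [-2.2, 2.5, 5.7]
grip_width: 0.0452
```

>>> {"fn": "step_arm", "kwargs": {"slide": [[0,0,0],[0,0,0],[0,0,0],[0,0,0],[0,0,0],[0,0,0],[0,0,0],[0,0,0]], "twist": [0,0,0,0,0,0,0,0], "jaw": 87}}

```text
time: 30.5
position: [0.5104, -0.4095, 0.0725]
tool_rot: [1.0, -0.009, -0.0, -0.0]
ft_force: [-0.1, -0.1, -0.0]
grip_width: 0.085
```

>>> {"fn": "step_arm", "kwargs": {"slide": [[0,0,-10],[0,0,-25],[0,0,-35],[0,0,-35],[-30,0,-25],[-30,0,0],[-30,0,0],[-30,0,0],[0,0,0],[0,0,0]], "twist": [0,0,0,0,0,0,0,0,0,0]}}

```text
time: 31.33
position: [0.3893, -0.4075, 0.2036]
tool_rot: [1.0, -0.01, 0.0, 0.0]
ft_force: [1.4, 1.0, -0.2]
grip_width: 0.0869
```

```bash
python3 -c "
from plan import *
state()
import fit
T=[t for t in fit.TH if t[0] in('cup','bowl') or t[0][:2]=='st']
fit.TH=[('can_small',(.511,-.41),.086,('c',.023),0),('can_big',(.635,.0895),.092,('c',.033),0),('can_obl',(.4795,-.0865),.088,('r',.072,.044),0),('can_dee',(.4805,.122),.090,('d',0),15)]+T
for n in('side','top'):
  print(n); fit.run(cloud(snap(n,n+'13')))
im=cv2.imread('pics/side13.png')[110:380,180:460]; cv2.imwrite('pics/side13z.png',cv2.resize(im,None,fx=2.2,fy=2.2))"
```

```text
t 31.33 [ 0.3893 -0.4075  0.2036] th -91.18 q [-58.  28.  93.   0.  59.  33.] F [ 1.4  1.  -0.2] w 86.9
side
can_small 322 z 0.086 [ 0.5102 -0.4087] 0.0 0.874
can_big 226 z 0.091 [0.6331 0.089 ] 0.9 0.891
can_obl 314 z 0.089 [ 0.4792 -0.0852] -2.3 0.903
can_dee 125 z 0.091 [0.4833 0.1193] -1.3 0.753
st_big 225 z 0.020 [0.6342 0.0886] 0.3 0.865
st_small 372 z 0.020 [ 0.5104 -0.4108] 3.6 0.898
st_obl 278 z 0.020 [ 0.4823 -0.0901] 3.7 0.736
st_dee 148 z 0.020 [0.4911 0.1113] -4.1 0.593
cup 105 z 0.083 [0.5872 0.2849] 9.9 0.945
bowl few 0
top
can_small 167 z 0.086 [ 0.5099 -0.408 ] -0.0 0.783
can_big 374 z 0.092 [0.6317 0.089 ] -3.7 0.847
can_obl 354 z 0.088 [ 0.478  -0.0861] 2.9 0.826
can_dee 301 z 0.090 [0.4815 0.1219] 11.9 0.857
st_big 199 z 0.019 [0.636  0.0894] 11.2 0.961
st_small 147 z 0.019 [ 0.5107 -0.4088] 21.0 0.896
st_obl 280 z 0.019 [ 0.48   -0.0871] -1.1 0.963
st_dee 208 z 0.020 [0.4808 0.1222] 15.5 0.973
cup 125 z 0.084 [0.5885 0.2871] 8.3 0.904
bowl 145 z 0.044 [0.3871 0.2932] 10.8 0.941
```

View pics/side13z.png

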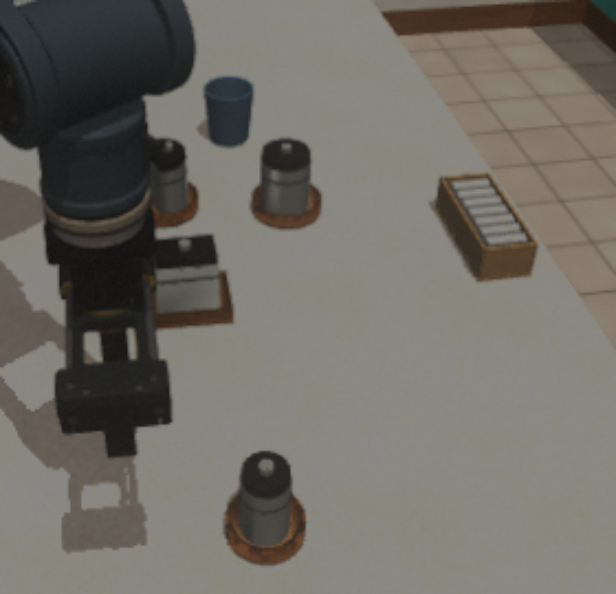

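View pics/top13.png

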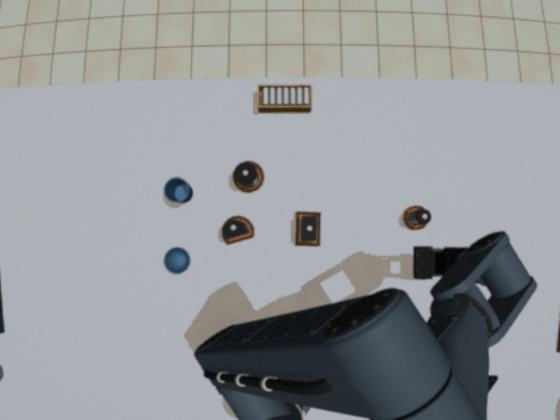

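All four canisters stand upright in their stands, and the cup (178,190) and bowl (177,260) haven't moved. Lids are at 0.086, 0.091, 0.088 and 0.090, which matches each canister's height plus the 6 mm floor. Handing in.

```bash
python3 -c "
from plan import *
print(robot.hand_in())"
```

```text
the job is handed in; nothing more can be done
None
```

I put all four canisters back in their own stands, in the order D-shaped, rectangular, large round, small round, and handed the job in at about 31 s of the 102 s allowed.

- **Seating:** In the last top view, every lid was 6 mm higher than on the counter, to within 1 mm, so each canister sits on its recess floor. They look upright in both pictures.
- **Position:** Each canister is within about 5 mm of its stand's centre. The large round one is the furthest off.
- **Direction:** The rectangular and D-shaped canisters are within about 4° of their stands' direction.
- **Bystanders:** The cup and the sugar bowl read within about 1 mm of where they stood at the start. The robot was clear of everything at the end.

**Checks that disagreed:** in the last side picture the arm hid the bowl and partly covered the D-shaped and rectangular canisters and their stands. The fits there were poor for the D-shaped canister, its stand and the rectangular stand. I relied on the top view and on side pictures taken right after each of those two was released, and both showed them seated.

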